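# Clear the tape roll off the incubator and hold its sprung cover just under balance

## Robot

A 6-joint arm with a two-finger parallel gripper is mounted at the origin on the work surface. World frame = base frame: x ahead of the robot, y to its left, z up, the work surface at z = 0. Lengths are in m, angles in rad, forces in N, time in s.
With the tool pointing down it reaches from about 0.35 to 0.775 m from the base axis. Payload 7.3 kg.
Tool frame: the origin (TCP) lies at the very end of the fingers, on their centre line; the grasp point (between the pads) lies 19 mm behind it; z points along the fingers, y is the line along which they close (so a half turn about z gives the same grasp; the last joint's range is limited). The gripper opens to 92 mm and grips with 3 to 60 N. Pads are 19 mm wide; open, the fingers measure 130 mm over their backs; the gripper's body (75 mm by 190 mm) begins 47 mm behind the grasp point.
Start: joints at [-1.482, 0.342, 1.524, -0, 1.275, -0.146], TCP at [0.122, -0.511, 0.227] pointing down, gripper open.
Joint ranges: [-2.53, 2.53], [-0.77, 2.02], [0.04, 2.7], [-1, 4.14], [0.28, 2.66], [-3.11, 3.11]. Speed limits (rad/s): [2.57, 2.57, 3.14, 3.14, 3.14, 3.14].

## Interface

Orientations are given as [roll, pitch, yaw] about the fixed x, y, z axes, in that order (R = Rz(yaw) Ry(pitch) Rx(roll)).
In Python, from cell import robot gives the robot as it stands. The module is installed in compiled form; this text tells all that it offers.
- The arm moves only by the tool arm_command, never from a script. Its argument "moves" is a list of rows, each a list of 3 entries, a list of its own where there are three numbers: the shift along the tool's x, y, z in m, then the turn, a rotation vector about the tool's x, y, z in rad, then the finger opening in m, from 0 to 0.0918. In form: [[[dx, dy, dz], [ax, ay, az], claw], ...]. A call has exactly 5 rows; each row is the pose to reach, as a shift and turn from the pose commanded when the call began, along the tool's axes at that moment; what a row does not reach only later rows make up. A row lasts 1/10 s, in which the tool goes at most 50 mm and 8.59 degrees, less where a joint would pass 70% of its speed; a pose out of reach is approached as far as the arm can. A call with a gripper value outside its range is refused whole. The fingers move at their own pace and stop on an object; "squeeze" is the grip in N (left out, the last holds). Time passes only in rows, so rows that repeat a pose let the fingers close, or fill a call up. It gives the time, the measured TCP pose, the force, the opening and the grip force at its end, in the units of the state.
- robot.observe(): the state, without advancing time (a new reading comes with each control period).
- robot.read_camera(name): name is "scene" or "top"; returns the picture (400x640x3 uint8, red, green, blue); there is no depth.
- robot.camera_model(name): a dict with "fx", "fy", "cx", "cy" (pixels), "R" (3x3) and "t" (3): a world point X has camera coordinates R X + t. Camera axes: x right, y down, z forward; pixel columns grow to the right and rows downward; lengths in m; the calibration is good to about 2 mm. A picture is of the moment at which its call begins. camera_model takes no time and is no camera call.
- robot.hand_in(): hands the job in; it is judged then, once.
The state is a dict: "time": time; "qpos": joint angles; "qvel": joint speeds; "joint_efforts": joint torques, N m; "tool_pos": TCP position; "tool_rot": TCP orientation; "contact_force": force on the tool from outside, world axes, zero at the start; "torque": the same for the moment, N m; "opening": finger opening in m; "grip_force": force on a finger pad.
Only numpy, scipy, OpenCV 4.12 (cv2) and the standard library are available. Lean on these libraries where they do the work, as an engineer would, in place of code of your own. Each camera call takes 0.05 s, during which the arm holds its last target. There are 200 camera calls.

## Task

Slide the yellow tape roll up off the post on the incubator's blue cover and set it down flat, same side up and wholly on the green mat, without dropping it; leave the other glassware and cups where they are. Then lift the sprung cover a little past its balance point without letting it fly open against its stop, bring it back to just below the balance point, where it would sink shut by itself, and finish still holding it there in the gripper's fingers while I check the tubes.

Things in the scene. Friction and masses are not known exactly. Their poses are not given: they have to be found in the camera images.
- tape_roll: yellow wound roll of bench tape with a cardboard core, a ring 58 mm outside diameter, 27 mm bore, 25 mm high, about 60 g; origin at the centre of its underside, z along its axis (up at the start). It starts over the white post on the cover, resting on a black collar (38 mm diameter, 12 mm high) on the cover's top; the post is 20 mm in diameter and reaches 36 mm above the underside of the roll (its top 6 mm tapered), so the roll must rise 40 mm to come free.
- mat: flat square green mat, 160 x 160 mm, 4 mm thick, fixed to the bench left or right of the incubator; origin at the centre of its underside, sides along its x and y.
- incubator: white block incubator fixed to the bench, 260 mm deep (x) and 240 mm wide (y), body 100 mm high, blue cover on top (cover's upper face 122 mm above the bench when shut); origin on the bench, 10 mm behind the centre of its underside (body from x = -140 mm, the front panel, to +120 mm, the hinge); its x axis points from the front panel to the hinge, away from the robot. The post's axis is at x = +35 mm, y = 0.
- cover (a joint): angle of the incubator's sprung cover in rad, 0 shut, growing as its front edge rises, stop at 1.40. The cover (210 mm deep, 236 mm wide, 22 mm thick, 0.95 kg) is spring-assisted: its balance point is at 0.90 rad (52 degrees). Below that it sinks shut by itself, above that it swings open by itself; lifting it from shut takes about 3 N at the handle, less towards the balance point, where the pull changes sign. There is a little friction (0.1 N at the handle).
- cover_handle (a point): centre of the steel bar handle on the cover's top near its front edge: round bar 12 mm in diameter, 120 mm long along the incubator's y, its centre 38 mm above the cover's upper face, held by a thin post 55 mm to each side of the middle. 185 mm before the hinge and 60 mm above it when shut; moves with the cover, its axes turn with the cover (parallel to the incubator's when shut).
- cover_hinge (a point): on the hinge axis of the cover, in the middle of its rear edge, 100 mm above the bench; the axis runs along the incubator's y. Axes turn with the cover.
- tube_rack: steel rack of capped glass tubes, 90 x 170 mm, 93 mm high, fixed, on the other side of the incubator from the mat; origin at the centre of its underside. Leave alone.
- orange_cup: orange cup, 68 mm diameter, 45 mm high, loose; origin at the centre of its underside. Leave alone.
- yellow_cup: yellow cup, 60 mm diameter, 40 mm high, loose; origin at the centre of its underside. Leave alone.
- vial_a: small glass vial with white cap, 28 mm diameter, 60 mm high, loose, origin at the centre of its underside. Leave alone.
- vial_b: another such vial, 28 mm diameter, 60 mm high, loose, origin at the centre of its underside. Leave alone.
- amber_jar: amber jar with red cap, 60 mm diameter, 85 mm high, loose, origin at the centre of its underside. Leave alone.
- beaker: glass beaker, 76 mm diameter, 90 mm high, loose, origin at the centre of its underside. Leave alone.

How it is judged:
By the outcome, as a careful person would: the job done as asked, in the order asked, and still so for the second after the job is handed in, while the arm keeps its last pose, push and grip.
It also fails if it takes over 61 s, if anything falls off the work surface, if the arm or the gripper's body presses on something with over 40 N, if the wrist force passes 120 N, or if a joint passes its speed limit or range.

## Working session

There is one attempt and no reset: what is moved stays moved. The work goes in short steps, Python scripts to look and compute and a tool call to move; the robot and the scene stay as the last step left them, time stands still between calls to the robot, and variables do not carry over. Pictures are saved under pics/ and viewed, at most 10 in all, crops included, and the job is handed in when it is done.

Besides the shell and the picture viewer there is one more tool, called as name(argument=value, ...), one argument or row to a line, values as JSON. arm_command: Moves the arm, as the interface text tells. Its arguments: {"type":"object","properties":{"moves":{"type":"array"},"squeeze":{"type":"number"}},"required":["moves"]}

```bash
mkdir -p pics; python3 - <<'E'
from cell import robot
import cv2
for n in("scene","top"):
    cv2.imwrite(f"pics/{n}0.png",robot.read_camera(n)[:,:,::-1])
    m=robot.camera_model(n);print(n,m)
print(robot.observe())
E
```

```text
scene {'fx': 415.27088393612985, 'fy': 415.27088393612985, 'cx': 319.10020576594263, 'cy': 202.87492514419995, 'R': array([[ 0.77328433,  0.63373206,  0.02037194],
       [ 0.34390515, -0.39220946, -0.85317113],
       [-0.53269183,  0.66674989, -0.52123315]]), 't': array([-0.41574276, -0.06094508,  1.44471497])}
top {'fx': 363.32056947939304, 'fy': 363.32056947939304, 'cx': 317.6395239295764, 'cy': 198.18046972957626, 'R': array([[ 0.02225228, -0.99972849,  0.00691197],
       [-0.99288711, -0.02290778, -0.11683501],
       [ 0.11696163, -0.00426296, -0.99312729]]), 't': array([-0.0292576 ,  0.53796958,  1.14470044])}
{'time': 0.1, 'qpos': array([-1.48199653e+00,  3.42651262e-01,  1.52488697e+00, -2.75101835e-05,
        1.27537092e+00, -1.45994719e-01]), 'qvel': array([ 1.40577399e-03, -1.69763384e-03, -1.18510179e-03, -1.43603015e-03,
       -4.62272575e-06,  1.51552753e-03]), 'joint_efforts': array([ 1.51108699e-03, -4.32004380e+01, -2.44694495e+01,  7.19150389e-02,
        5.26365254e-02, -6.00066232e-05]), 'tool_pos': array([ 0.12212335, -0.51024964,  0.22612742]), 'tool_rot': array([-3.14028634e+00, -1.65491290e-04,  2.34802431e-01]), 'contact_force': array([ 0.75205767, -0.73713166,  0.08230714]), 'torque': array([-0.02863955,  0.0164181 , -0.03060047]), 'grip_force': 0.0, 'opening': 0.09155933271475289}
```

View pics/scene0.png

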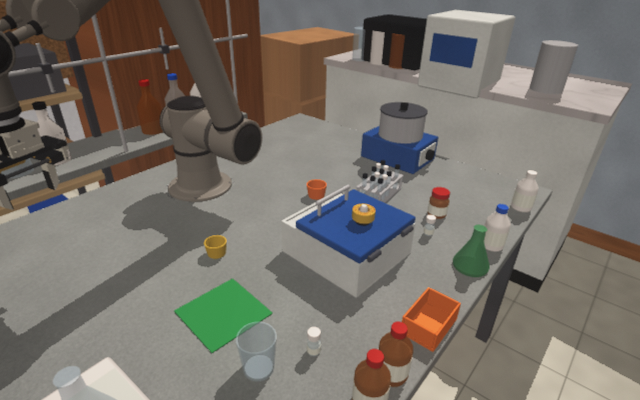

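View pics/top0.png

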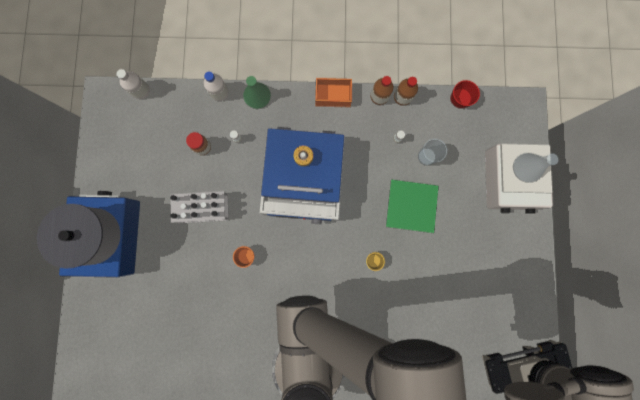

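The top view shows the incubator at about (303,175), tape at (303,156), handle at (301,189), mat at (413,206), yellow cup at (375,261), beaker at (432,153). I'll enlarge for exact pixels.

```bash
python3 - <<'E'
import cv2
a=cv2.imread("pics/top0.png")[120:270,250:450]
cv2.imwrite("pics/c1.png",cv2.resize(a,None,fx=4,fy=4,interpolation=cv2.INTER_CUBIC))
a=cv2.imread("pics/scene0.png")[170:320,270:430]
cv2.imwrite("pics/c2.png",cv2.resize(a,None,fx=4,fy=4,interpolation=cv2.INTER_CUBIC)[:600])
E
```

```text
(no output)
```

View pics/c1.png

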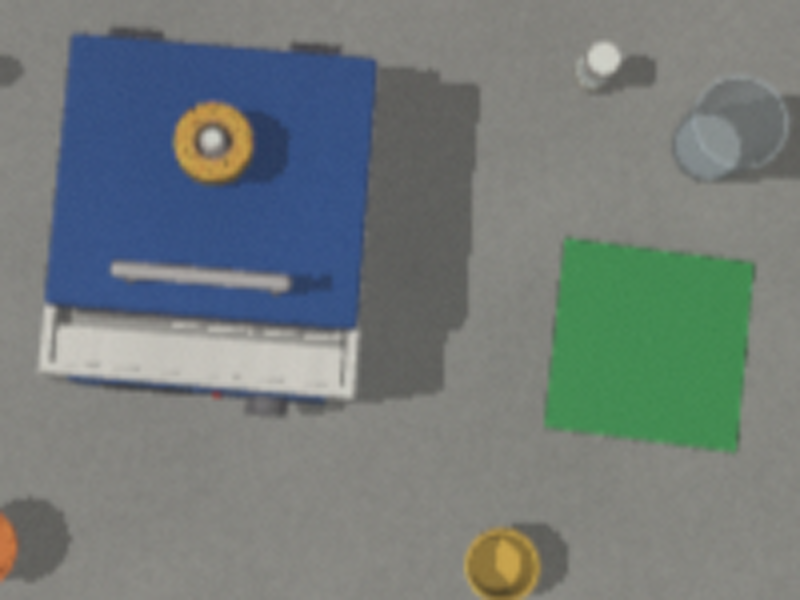

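View pics/c2.png

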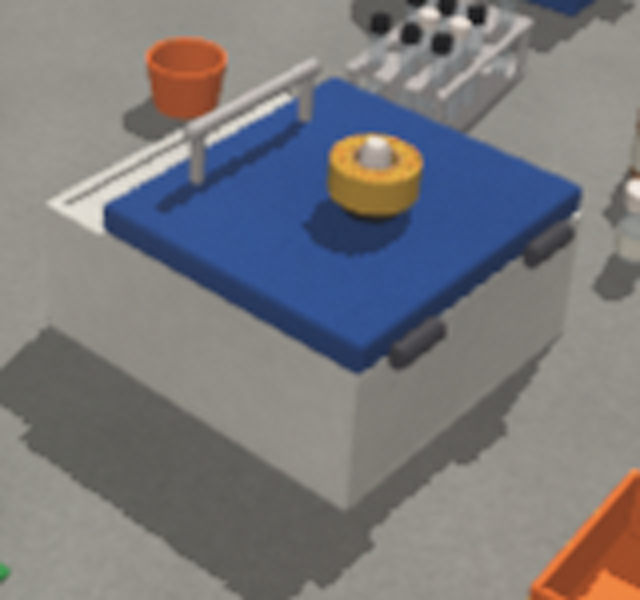

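The crop shows: cover corners (72,35), (376,60), (357,328), (48,303); roll (213,142); handle ends (112,269)–(290,283); mat corners (567,238), (754,262), (737,450), (546,428).

```bash
cat > h.py <<'E'
import numpy as np
from cell import robot
from scipy.spatial.transform import Rotation as Ro
def ray(n,u,v,z):
    m=robot.camera_model(n);d=m["R"].T@np.array([(u-m["cx"])/m["fx"],(v-m["cy"])/m["fy"],1]);c=-m["R"].T@m["t"]
    return c+d*(z-c[2])/d[2]
def T(u,v,z): return ray("top",250+(u+.5)/4-.5,120+(v+.5)/4-.5,z)
def S(u,v,z): return ray("scene",270+(u+.5)/4-.5,170+(v+.5)/4-.5,z)
def rel(target,rpy,pos=None,rot=None):
    s=robot.observe();p=s["tool_pos"] if pos is None else np.array(pos);r=s["tool_rot"] if rot is None else rot
    R=Ro.from_euler("xyz",r);G=Ro.from_euler("xyz",rpy)
    return R.inv().apply(np.array(target)-p),(R.inv()*G).as_rotvec()
E
python3 - <<'E'
from h import *
np.set_printoptions(precision=4,suppress=True)
c=np.array([T(*p,.122) for p in[(72,35),(376,60),(357,328),(48,303)]]);print(c,c.mean(0),[np.linalg.norm(c[i]-c[i-1]) for i in range(4)])
m=np.array([T(*p,.004) for p in[(567,238),(754,262),(737,450),(546,428)]]);print(m,m.mean(0),[np.linalg.norm(m[i]-m[i-1]) for i in range(4)])
h=np.array([T(112,269,.162),T(290,283,.162)]);print("handle",h,h.mean(0),np.linalg.norm(h[0]-h[1]))
print("roll",T(213,142,.159),S(376,157,.159),"post",T(211,138,.17),S(378,145,.17))
print("handleS",S(194,131,.162),S(318,66,.162))
for v in(c[0]-c[1],c[3]-c[2],c[0]-c[3],c[1]-c[2],h[0]-h[1]):print(np.degrees(np.arctan2(v[1],v[0])))
for v in(m[0]-m[1],m[3]-m[2],m[0]-m[3],m[1]-m[2]):print('m',np.degrees(np.arctan2(v[1],v[0])))
print("ycup",T(502,565,.04),"vial",T(603,58,.06),"beaker",T(740,122,.09))
E
```

```text
[[ 0.7389  0.1408  0.122 ]
 [ 0.7249 -0.0916  0.122 ]
 [ 0.519  -0.0803  0.122 ]
 [ 0.5324  0.1508  0.122 ]] [0.6288 0.0299 0.122 ] [np.float64(0.20670373378092113), np.float64(0.23280552059872603), np.float64(0.20626540608890878), np.float64(0.2314510023896808)]
[[ 0.6115 -0.2619  0.004 ]
 [ 0.5949 -0.4181  0.004 ]
 [ 0.4383 -0.4015  0.004 ]
 [ 0.4528 -0.2444  0.004 ]] [ 0.5244 -0.3315  0.004 ] [np.float64(0.15966878110624141), np.float64(0.15699987973464205), np.float64(0.15744972953045377), np.float64(0.15772364791866697)]
handle [[ 0.5533  0.0996  0.162 ]
 [ 0.5461 -0.0289  0.162 ]] [0.5497 0.0354 0.162 ] 0.12876699479655013
roll [0.6493 0.0295 0.159 ] [0.6512 0.0316 0.159 ] post [0.6496 0.0306 0.17  ] [0.6535 0.0289 0.17  ]
handleS [ 0.5491 -0.0231  0.162 ] [0.5585 0.098  0.162 ]
86.55922734871876
86.66492568422942
-2.77275445823879
-3.1477121275286954
86.79051094135345
m 83.9211357624383
m 84.72685075438599
m -6.299394883004852
m -6.044798893777201
ycup [ 0.3426 -0.2027  0.04  ] vial [ 0.7497 -0.2796  0.06  ] beaker [ 0.6916 -0.3797  0.09  ]
```

```bash
python3 -c "
from h import *
np.set_printoptions(precision=4,suppress=True)
print(rel([.65,.03,.235],[np.pi,0,-.057]))"
```

```text
(array([ 0.6391, -0.4026, -0.0082]), array([-0.0013,  0.    ,  0.2918]))
```

arm_command(
  moves=[
    [[0.042,-0.027,-0.01],[0,0,0.06],0.0918],
    [[0.084,-0.053,-0.01],[0,0,0.12],0.0918],
    [[0.126,-0.08,-0.01],[0,0,0.18],0.0918],
    [[0.168,-0.106,-0.01],[0,0,0.24],0.0918],
    [[0.21,-0.132,-0.01],[0,0,0.292],0.0918],
  ],
)

```text
time: 0.6
tool_pos: [0.2966, -0.3316, 0.2366]
tool_rot: [-3.141, 0.0, -0.06]
contact_force: [1.1, 0.5, -0.1]
opening: 0.0919
grip_force: 0.0
```

```bash
python3 -c "
from h import *
np.set_printoptions(precision=4,suppress=True)
s=robot.observe();print(s['tool_pos'],s['tool_rot'],s['qpos'],s['time'])
print(rel([.65,.03,.235],[np.pi,0,-.057]))"
```

```text
[ 0.2966 -0.3316  0.2366] [-3.1414  0.0001 -0.0601] [-1.0138  0.1862  1.7109  0.      1.2448  0.6172] 0.6
(array([ 0.3311, -0.3822,  0.0016]), array([-0.0002,  0.0001, -0.0031]))
```

arm_command(
  moves=[
    [[0.033,-0.037,0],[0,0,0],0.0918],
    [[0.066,-0.075,0],[0,0,0],0.0918],
    [[0.1,-0.112,0],[0,0,0],0.0918],
    [[0.133,-0.15,0],[0,0,0],0.0918],
    [[0.165,-0.19,0],[0,0,0],0.0918],
  ],
)

```text
time: 1.1
tool_pos: [0.471, -0.1529, 0.2365]
tool_rot: [3.141, 0.0, -0.057]
contact_force: [-0.6, -1.1, -0.7]
opening: 0.0915
grip_force: 0.0
```

arm_command(
  moves=[
    [[0.033,-0.037,0],[0,0,0],0.0918],
    [[0.066,-0.075,0],[0,0,0],0.0918],
    [[0.1,-0.112,0],[0,0,0],0.0918],
    [[0.133,-0.15,0],[0,0,0],0.0918],
    [[0.166,-0.192,0],[0,0,0],0.0918],
  ],
)

```text
time: 1.6
tool_pos: [0.6447, 0.0259, 0.2361]
tool_rot: [3.141, 0.001, -0.057]
contact_force: [0.6, -0.3, 0.0]
opening: 0.0916
grip_force: 0.0
```

```bash
python3 -c "
from h import *
import cv2
np.set_printoptions(precision=4,suppress=True)
s=robot.observe();print(s['tool_pos'],s['tool_rot'],s['qpos'],s['time'])
print(rel([.65,.03,.13],[np.pi,0,-.057]))
a=robot.read_camera('scene')[140:290,270:430,::-1]
cv2.imwrite('pics/c3.png',cv2.resize(a,None,fx=4,fy=4,interpolation=cv2.INTER_CUBIC))
"
```

```text
[0.6447 0.0259 0.2361] [ 3.1413  0.0008 -0.0572] [-0.0784  0.5647  1.1389 -0.0003  1.4388  1.5497] 1.6
(array([ 0.0051, -0.0044,  0.1061]), array([ 0.0003,  0.0008, -0.0002]))
```

View pics/c3.png

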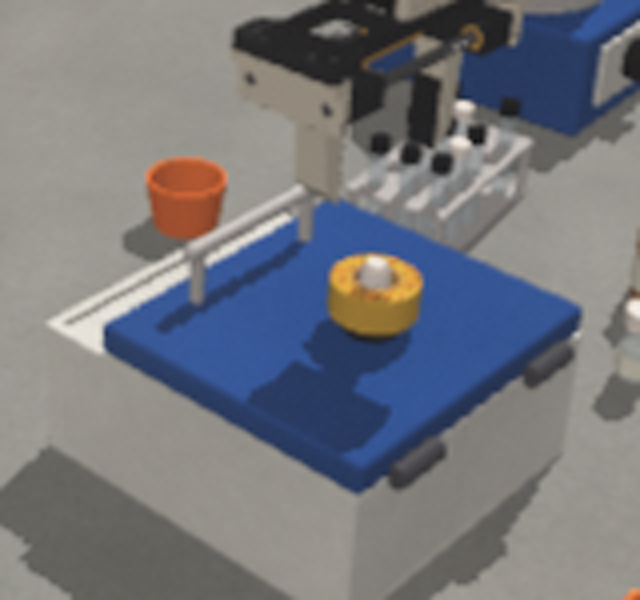

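The gripper hangs above the roll (roll at crop (376,285)), consistent with the estimate. I'm descending.

arm_command(
  moves=[
    [[0.0055,-0.004,0.01],[0,0,0],0.0918],
    [[0.0055,-0.004,0.035],[0,0,0],0.0918],
    [[0.0055,-0.004,0.06],[0,0,0],0.0918],
    [[0.0055,-0.004,0.085],[0,0,0],0.0918],
    [[0.0055,-0.004,0.106],[0,0,0],0.0918],
  ],
)

```text
time: 2.15
tool_pos: [0.648, 0.0267, 0.1285]
tool_rot: [3.141, 0.003, -0.059]
contact_force: [0.6, -0.6, 0.4]
opening: 0.0918
grip_force: 0.0
```

arm_command(
  moves=[
    [[0,0,0],[0,0,0],0.07],
    [[0,0,0],[0,0,0],0.062],
    [[0,0,0],[0,0,0],0.056],
    [[0,0,0],[0,0,0],0.052],
    [[0,0,0],[0,0,0],0.05],
  ],
  squeeze=12,
)

```text
time: 2.65
tool_pos: [0.6499, 0.0279, 0.1319]
tool_rot: [3.141, -0.002, -0.057]
contact_force: [-0.6, -0.5, 2.6]
opening: 0.0584
grip_force: 12.0
```

arm_command(
  moves=[
    [[0,0,0],[0,0,0],0.05],
    [[0,0,0],[0,0,0],0.05],
    [[0,0,0],[0,0,0],0.05],
    [[0,0,0],[0,0,0],0.05],
    [[0,0,0],[0,0,0],0.05],
  ],
  squeeze=12,
)

```text
time: 3.15
tool_pos: [0.65, 0.0279, 0.1319]
tool_rot: [3.141, -0.002, -0.057]
contact_force: [-1.2, -0.5, 7.1]
opening: 0.0587
grip_force: 12.0
```

arm_command(
  moves=[
    [[0,0,-0.004],[0,0,0],0.05],
    [[0,0,-0.01],[0,0,0],0.05],
    [[0,0,-0.016],[0,0,0],0.05],
    [[0,0,-0.023],[0,0,0],0.05],
    [[0,0,-0.03],[0,0,0],0.05],
  ],
)

```text
time: 3.65
tool_pos: [0.6495, 0.0279, 0.1613]
tool_rot: [3.142, -0.0, -0.057]
contact_force: [-1.2, -0.1, -0.3]
opening: 0.0585
grip_force: 12.0
```

arm_command(
  moves=[
    [[0,0,-0.01],[0,0,0],0.05],
    [[0,0,-0.025],[0,0,0],0.05],
    [[0,0,-0.04],[0,0,0],0.05],
    [[0,0,-0.055],[0,0,0],0.05],
    [[0,0,-0.065],[0,0,0],0.05],
  ],
)

```text
time: 4.15
tool_pos: [0.6498, 0.0279, 0.2276]
tool_rot: [3.141, -0.002, -0.057]
contact_force: [-0.3, 0.1, -0.7]
opening: 0.0588
grip_force: 12.0
```

```bash
python3 -c "
from h import *
import cv2
np.set_printoptions(precision=4,suppress=True)
s=robot.observe();print(s['tool_pos'],s['contact_force'],s['time'])
print(rel([.524,-.331,.227],[np.pi,0,-.1]))
a=robot.read_camera('scene')[140:290,270:430,::-1]
cv2.imwrite('pics/c4.png',cv2.resize(a,None,fx=4,fy=4,interpolation=cv2.INTER_CUBIC))
"
```

```text
[0.6498 0.0279 0.2276] [-0.2961  0.0668 -0.7142] 4.15
(array([-0.1051,  0.3655,  0.0004]), array([ 0.0001, -0.002 ,  0.0428]))
```

View pics/c4.png

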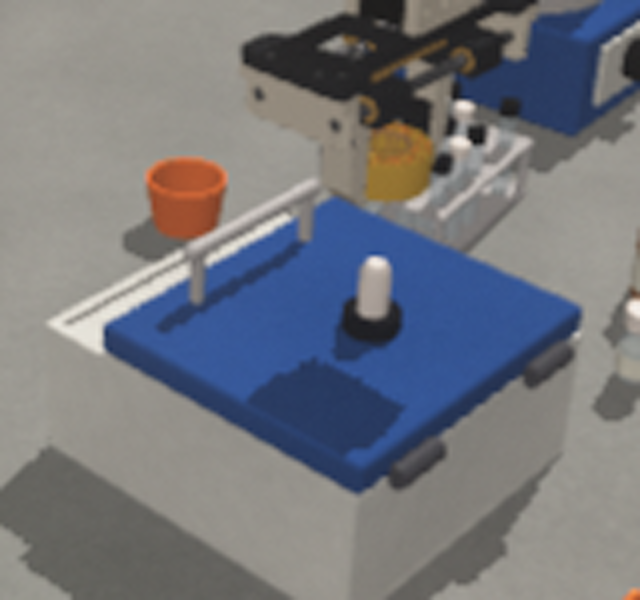

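Roll is held level, clear of the bare post (crop (375,290)). Carrying it to the mat.

arm_command(
  moves=[
    [[-0.006,0.02,0],[0,0,0.01],0.05],
    [[-0.017,0.06,0],[0,0,0.02],0.05],
    [[-0.03,0.103,0],[0,0,0.03],0.05],
    [[-0.042,0.145,0],[0,0,0.04],0.05],
    [[-0.053,0.185,0],[0,0,0.043],0.05],
  ],
)

```text
time: 4.7
tool_pos: [0.585, -0.1552, 0.2255]
tool_rot: [3.142, 0.0, -0.1]
contact_force: [-0.2, -0.7, -0.6]
opening: 0.0587
grip_force: 12.0
```

arm_command(
  moves=[
    [[-0.012,0.04,0],[0,0,0],0.05],
    [[-0.024,0.08,0],[0,0,0],0.05],
    [[-0.036,0.12,0],[0,0,0],0.05],
    [[-0.046,0.155,0],[0,0,0],0.05],
    [[-0.054,0.18,0],[0,0,0],0.05],
  ],
)

```text
time: 5.2
tool_pos: [0.5129, -0.3296, 0.2254]
tool_rot: [3.141, 0.001, -0.102]
contact_force: [0.2, -0.0, -1.7]
opening: 0.0589
grip_force: 12.0
```

arm_command(
  moves=[
    [[0,0,0.03],[0,0,0],0.05],
    [[0,0,0.07],[0,0,0],0.05],
    [[0,0,0.11],[0,0,0],0.05],
    [[0,0,0.15],[0,0,0],0.05],
    [[0,0,0.18],[0,0,0],0.05],
  ],
)

```text
time: 5.7
tool_pos: [0.5131, -0.3267, 0.043]
tool_rot: [-3.14, 0.002, -0.1]
contact_force: [-0.0, -0.1, -0.6]
opening: 0.0585
grip_force: 12.0
```

arm_command(
  moves=[
    [[0,0,0.01],[0,0,0],0.05],
    [[0,0,0.02],[0,0,0],0.05],
    [[0,0,0.025],[0,0,0],0.05],
    [[0,0,0.03],[0,0,0],0.05],
    [[0,0,0.03],[0,0,0],0.05],
  ],
)

```text
time: 6.2
tool_pos: [0.5145, -0.3276, 0.0162]
tool_rot: [3.141, -0.001, -0.1]
contact_force: [0.2, 1.0, -0.9]
opening: 0.0585
grip_force: 12.0
```

arm_command(
  moves=[
    [[0,0,0.003],[0,0,0],0.05],
    [[0,0,0.005],[0,0,0],0.05],
    [[0,0,0.007],[0,0,0],0.05],
    [[0,0,0.0085],[0,0,0],0.05],
    [[0,0,0.0085],[0,0,0],0.05],
  ],
)

```text
time: 6.7
tool_pos: [0.5141, -0.3274, 0.007]
tool_rot: [-3.142, 0.0, -0.1]
contact_force: [-0.0, -0.3, -1.5]
opening: 0.0589
grip_force: 12.0
```

arm_command(
  moves=[
    [[0,0,0.001],[0,0,0],0.05],
    [[0,0,0.002],[0,0,0],0.05],
    [[0,0,0.003],[0,0,0],0.05],
    [[0,0,0.003],[0,0,0],0.05],
    [[0,0,0.003],[0,0,0],0.05],
  ],
)

```text
time: 7.2
tool_pos: [0.5143, -0.3275, 0.0043]
tool_rot: [3.141, -0.0, -0.1]
contact_force: [1.0, 0.8, 0.3]
opening: 0.0588
grip_force: 12.7
```

arm_command(
  moves=[
    [[0,0,0.001],[0,0,0],0.05],
    [[0,0,0.0015],[0,0,0],0.05],
    [[0,0,0.0015],[0,0,0],0.05],
    [[0,0,0.0015],[0,0,0],0.05],
    [[0,0,0.0015],[0,0,0],0.05],
  ],
  squeeze=3,
)

```text
time: 7.7
tool_pos: [0.5143, -0.3275, 0.0042]
tool_rot: [3.141, -0.001, -0.1]
contact_force: [-3.0, 2.3, 11.1]
opening: 0.0592
grip_force: 9.7
```

arm_command(
  moves=[
    [[0,0,-0.001],[0,0,0],0.06],
    [[0,0,-0.001],[0,0,0],0.064],
    [[0,0,-0.001],[0,0,0],0.072],
    [[0,0,-0.001],[0,0,0],0.082],
    [[0,0,-0.001],[0,0,0],0.0918],
  ],
)

```text
time: 8.2
tool_pos: [0.5148, -0.3286, 0.0044]
tool_rot: [3.14, -0.002, -0.1]
contact_force: [-0.8, -4.0, 5.6]
opening: 0.0835
grip_force: 2.7
```

arm_command(
  moves=[
    [[0,0,-0.005],[0,0,0],0.0918],
    [[0,0,-0.015],[0,0,0],0.0918],
    [[0,0,-0.035],[0,0,0],0.0918],
    [[0,0,-0.075],[0,0,0],0.0918],
    [[0,0,-0.12],[0,0,0],0.0918],
  ],
)

```text
time: 8.7
tool_pos: [0.5133, -0.3263, 0.124]
tool_rot: [-3.139, 0.003, -0.1]
contact_force: [0.7, -0.0, -0.0]
opening: 0.0921
grip_force: 0.0
```

```bash
python3 -c "
from h import *
import cv2
np.set_printoptions(precision=4,suppress=True)
s=robot.observe();print(s['tool_pos'],s['contact_force'],s['time'],s['opening'],s['qpos'])
print(rel([.549,.0345,.26],[np.pi,0,1.514]))
a=robot.read_camera('scene')[200:350,150:350,::-1]
cv2.imwrite('pics/c5.png',cv2.resize(a,None,fx=4,fy=4,interpolation=cv2.INTER_CUBIC))
"
```

```text
[ 0.5133 -0.3263  0.124 ] [ 0.6506 -0.0444 -0.0255] 8.7 0.09210033835584315 [-0.6923  0.5866  1.4201  0.0004  1.1389  0.9784]
(array([-0.001 , -0.3629, -0.1351]), array([-0.0044,  0.0004, -1.614 ]))
```

View pics/c5.png

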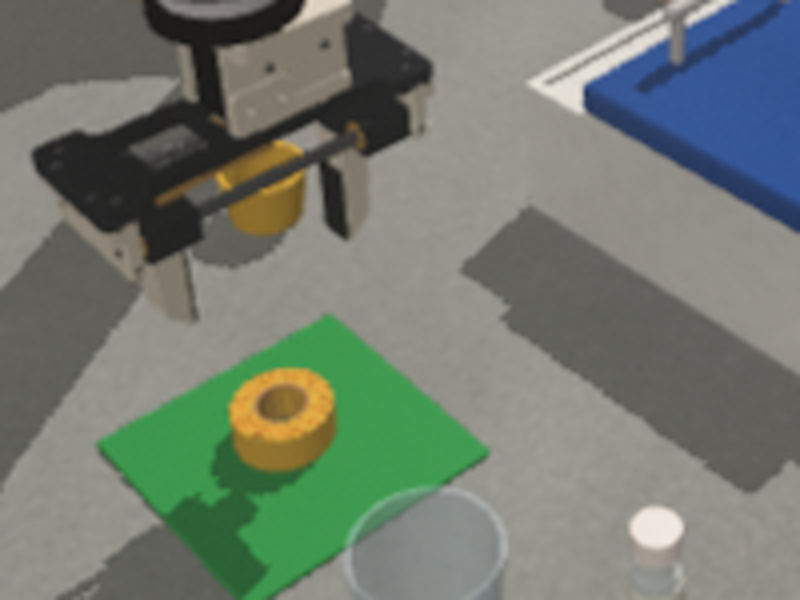

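Roll stands flat and well inside the mat (crop (283,420)). Now to the handle.

arm_command(
  moves=[
    [[0,0,-0.045],[0,0,-0.14],0.07],
    [[0,-0.01,-0.09],[0,0,-0.28],0.05],
    [[0,-0.03,-0.125],[0,0,-0.42],0.04],
    [[0,-0.07,-0.136],[0,0,-0.56],0.036],
    [[0,-0.11,-0.136],[0,0,-0.7],0.036],
  ],
)

```text
time: 9.25
tool_pos: [0.5258, -0.2173, 0.2625]
tool_rot: [3.137, -0.002, 0.604]
contact_force: [0.5, 0.2, -1.6]
opening: 0.0561
grip_force: 0.0
```

```bash
cat >> h.py <<'E'
np.set_printoptions(precision=4,suppress=True)
YAW=1.514
def pose(bar,tilt,off=.017):
    R=Ro.from_euler("xyz",[np.pi,0,YAW])*Ro.from_rotvec([-tilt,0,0])
    return np.array(bar)+off*R.as_matrix()[:,2],R.as_euler("xyz")
E
python3 -c "
from h import *
print(rel(*pose([.549,.0345,.26],0)))
print(rel(*pose([.549,.0345,.26],0.4)))
print(robot.observe()['qpos'])"
```

```text
(array([ 0.1621, -0.1941,  0.0191]), array([ 0.005 , -0.0004, -0.9097]))
(array([ 0.1673, -0.19  ,  0.0178]), array([-0.3669,  0.1815, -0.8971]))
[-0.5268  0.397   1.3413  0.0004  1.3985  0.4396]
```

arm_command(
  moves=[
    [[0.024,-0.027,0.001],[0,0,-0.14],0.036],
    [[0.048,-0.054,0.001],[0,0,-0.28],0.036],
    [[0.072,-0.081,0.001],[0,0,-0.42],0.036],
    [[0.097,-0.11,0.001],[0,0,-0.56],0.036],
    [[0.12,-0.14,0.001],[0,0,-0.7],0.036],
  ],
)

```text
time: 9.75
tool_pos: [0.545, -0.0328, 0.2589]
tool_rot: [-3.141, -0.0, 1.306]
contact_force: [-1.3, -1.0, -0.1]
opening: 0.0361
grip_force: 0.0
```

```bash
python3 -c "
from h import *
print(rel(*pose([.549,.0345,.24],0.4)))"
```

```text
(array([ 0.0673, -0.0073,  0.0346]), array([-0.3987,  0.0413, -0.2055]))
```

arm_command(
  moves=[
    [[0.02,-0.002,0.01],[-0.1,0.01,-0.05],0.036],
    [[0.04,-0.004,0.02],[-0.2,0.02,-0.1],0.036],
    [[0.06,-0.006,0.03],[-0.3,0.03,-0.15],0.036],
    [[0.0673,-0.0073,0.0346],[-0.3987,0.0413,-0.2055],0.036],
    [[0.0673,-0.0073,0.0346],[-0.3987,0.0413,-0.2055],0.036],
  ],
)

```text
time: 10.25
tool_pos: [0.5526, 0.0337, 0.2222]
tool_rot: [2.746, 0.0, 1.51]
contact_force: [-0.5, -0.3, -0.6]
opening: 0.0364
grip_force: 0.0
```

```bash
python3 -c "
from h import *
import cv2
print(robot.observe()['qpos'])
print(rel(*pose([.549,.0345,.161],0.4)))
print(rel(*pose([.549,.0345,.19],0.4)))
a=robot.read_camera('scene')[120:270,230:430,::-1]
cv2.imwrite('pics/c6.png',cv2.resize(a,None,fx=4,fy=4,interpolation=cv2.INTER_CUBIC))
"
```

```text
[-0.0823  0.2015  1.8074  0.0125  0.7371 -0.0296]
(array([ 0.0006, -0.0269,  0.0721]), array([-0.0043,  0.0015, -0.0032]))
(array([ 0.0006, -0.0157,  0.0453]), array([-0.0043,  0.0015, -0.0032]))
```

View pics/c6.png

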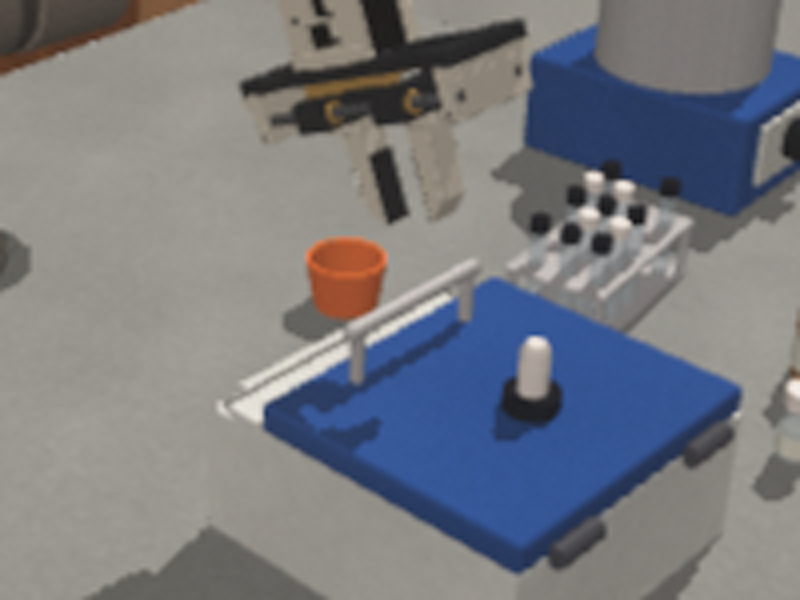

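Tips hang above the bar's middle (bar crop (350,325)–(475,265)), tilted as planned. Aligning sideways, then approach along the fingers.

arm_command(
  moves=[
    [[0,-0.015,0],[0,0,0],0.036],
    [[0,-0.027,0.01],[0,0,0],0.036],
    [[0,-0.027,0.03],[0,0,0],0.036],
    [[0,-0.027,0.05],[0,0,0],0.036],
    [[0,-0.027,0.06],[0,0,0],0.036],
  ],
)

```text
time: 10.8
tool_pos: [0.556, 0.0313, 0.1577]
tool_rot: [2.743, 0.0, 1.506]
contact_force: [0.5, 0.4, 0.3]
opening: 0.036
grip_force: 0.0
```

arm_command(
  moves=[
    [[0,0,0.005],[0,0,0],0.036],
    [[0,0,0.01],[0,0,0],0.036],
    [[0,0,0.012],[0,0,0],0.036],
    [[0,0,0.012],[0,0,0],0.036],
    [[0,0,0.012],[0,0,0],0.036],
  ],
)

```text
time: 11.3
tool_pos: [0.5595, 0.0319, 0.1478]
tool_rot: [2.741, 0.0, 1.508]
contact_force: [-0.4, 0.3, -1.0]
opening: 0.0363
grip_force: 0.0
```

```bash
python3 -c "
from h import *
print(rel(*pose([.549,.0345,.161],0.4)))"
```

```text
(array([ 0.002 , -0.0047,  0.0007]), array([ 0.0008,  0.0027, -0.0054]))
```

arm_command(
  moves=[
    [[0,-0.0025,0.0005],[0,0,0],0.036],
    [[0,-0.0045,0.0005],[0,0,0],0.036],
    [[0,-0.0045,0.0005],[0,0,0],0.03],
    [[0,-0.0045,0.0005],[0,0,0],0.022],
    [[0,-0.0045,0.0005],[0,0,0],0.016],
  ],
  squeeze=10,
)

```text
time: 11.8
tool_pos: [0.5555, 0.0321, 0.1452]
tool_rot: [2.741, 0.0, 1.508]
contact_force: [-0.3, 0.5, -0.1]
opening: 0.0188
grip_force: 0.0
```

arm_command(
  moves=[
    [[0,0,0],[0,0,0],0.008],
    [[0,0,0],[0,0,0],0.008],
    [[0,0,0],[0,0,0],0.008],
    [[0,0,0],[0,0,0],0.008],
    [[0,0,0],[0,0,0],0.008],
  ],
  squeeze=10,
)

```text
time: 12.3
tool_pos: [0.5557, 0.0321, 0.1452]
tool_rot: [2.741, 0.0, 1.508]
contact_force: [2.4, 0.8, 0.5]
opening: 0.0114
grip_force: 10.0
```

```bash
python3 -c "
from h import *
s=robot.observe();print(s['tool_pos'],s['tool_rot'],s['contact_force'],s['opening'],s['grip_force'])
print(rel(*pose([.549,.0345,.161],0.4)))"
```

```text
[0.5557 0.0321 0.1452] [2.7408 0.0005 1.508 ] [2.368  0.8294 0.4887] 0.011360280486170295 9.999993592500687
(array([ 0.002 , -0.0002, -0.0002]), array([ 0.0008,  0.0028, -0.0053]))
```

```bash
cat >> h.py <<'E'
YAW=1.510
E_=np.array([.9984,-.057,0]);B0=np.array([.549,.0325,.161])
def bar(th):
    c,s=np.cos(th),np.sin(th)
    return B0+E_*(185-185*c+60*s)/1e3+np.array([0,0,185*s+60*c-60])/1e3
def tilt(th): return .4-.5*th
def theta():
    s=robot.observe();R=Ro.from_euler("xyz",s["tool_rot"]).as_matrix()
    d=s["tool_pos"]-.017*R[:,2]-B0;x=d@E_-.185;z=d[2]+.06
    return np.arctan2(z,-x)-np.arctan2(60,185),np.hypot(x,z)
def rows(ths,claw=.008):
    for t in ths:
        a,b=rel(*pose(bar(t),tilt(t)));print([[round(float(v),4) for v in a],[round(float(v),3) for v in b],claw],end=", ")
    print("\n",theta(),robot.observe()["contact_force"])
E
python3 -c "
from h import *
rows(np.arange(1,6)*.03)"
```

```text
[[-0.0, 0.0036, -0.0045], [0.016, 0.001, -0.002], 0.008], [[0.0, 0.0073, -0.0088], [0.031, 0.001, -0.002], 0.008], [[0.0, 0.0112, -0.0129], [0.046, 0.001, -0.002], 0.008], [[0.0, 0.0152, -0.0169], [0.061, 0.001, -0.002], 0.008], [[0.0, 0.0193, -0.0207], [0.076, 0.001, -0.002], 0.008], 
 (np.float64(-0.0004212929169317148), np.float64(0.1943297206609806)) [2.368  0.8294 0.4887]
```

arm_command(
  moves=[
    [[0,0.0036,-0.0045],[0.016,0,0],0.008],
    [[0,0.0073,-0.0088],[0.031,0,0],0.008],
    [[0,0.0112,-0.0129],[0.046,0,0],0.008],
    [[0,0.0152,-0.0169],[0.061,0,0],0.008],
    [[0,0.0193,-0.0207],[0.076,0,0],0.008],
  ],
  squeeze=15,
)

```text
time: 12.8
tool_pos: [0.5648, 0.0315, 0.1708]
tool_rot: [2.82, 0.0, 1.508]
contact_force: [3.9, 0.7, -6.8]
opening: 0.0111
grip_force: 15.0
```

```bash
python3 -c "
from h import *
rows(.15+np.arange(1,6)*.036)"
```

```text
[[0.0001, 0.0057, -0.0057], [0.015, 0.001, -0.002], 0.008], [[0.0001, 0.0106, -0.0103], [0.033, 0.001, -0.002], 0.008], [[0.0001, 0.0156, -0.0148], [0.051, 0.001, -0.002], 0.008], [[0.0001, 0.0209, -0.0191], [0.069, 0.001, -0.002], 0.008], [[0.0001, 0.0262, -0.0233], [0.087, 0.001, -0.002], 0.008], 
 (np.float64(0.1439500934017317), np.float64(0.19454160099692547)) [ 3.9257  0.6933 -6.7679]
```

arm_command(
  moves=[
    [[0,0.005,-0.0052],[0.015,0,0],0.008],
    [[0,0.01,-0.0098],[0.033,0,0],0.008],
    [[0,0.015,-0.0143],[0.051,0,0],0.008],
    [[0,0.0203,-0.0186],[0.069,0,0],0.008],
    [[0,0.0256,-0.0228],[0.087,0,0],0.008],
  ],
)

```text
time: 13.3
tool_pos: [0.5809, 0.0306, 0.2001]
tool_rot: [2.909, 0.0, 1.508]
contact_force: [2.4, -0.4, -5.4]
opening: 0.0112
grip_force: 15.0
```

```bash
python3 -c "
from h import *
rows(.33+np.arange(1,6)*.036)"
```

```text
[[0.0001, 0.0068, -0.0052], [0.015, 0.001, -0.002], 0.008], [[0.0001, 0.0121, -0.0093], [0.033, 0.001, -0.002], 0.008], [[0.0002, 0.0175, -0.0133], [0.051, 0.001, -0.002], 0.008], [[0.0002, 0.0231, -0.0171], [0.069, 0.001, -0.002], 0.008], [[0.0002, 0.0289, -0.0207], [0.087, 0.001, -0.002], 0.008], 
 (np.float64(0.32125803370576683), np.float64(0.19492118575490763)) [ 2.377  -0.3998 -5.3619]
```

arm_command(
  moves=[
    [[0,0.006,-0.0047],[0.015,0,0],0.008],
    [[0,0.0113,-0.0088],[0.033,0,0],0.008],
    [[0,0.0167,-0.0128],[0.051,0,0],0.008],
    [[0,0.0223,-0.0166],[0.069,0,0],0.008],
    [[0,0.0281,-0.0202],[0.087,0,0],0.008],
  ],
)

```text
time: 13.8
tool_pos: [0.6027, 0.0293, 0.2267]
tool_rot: [2.998, 0.0, 1.508]
contact_force: [-3.8, -0.1, 0.4]
opening: 0.0111
grip_force: 15.0
```

```bash
python3 -c "
from h import *
rows(.51+np.arange(1,6)*.03)"
```

```text
[[0.0002, 0.0061, -0.0032], [0.014, 0.001, -0.002], 0.008], [[0.0002, 0.0108, -0.0063], [0.029, 0.001, -0.002], 0.008], [[0.0002, 0.0156, -0.0093], [0.044, 0.001, -0.002], 0.008], [[0.0003, 0.0204, -0.0121], [0.059, 0.001, -0.002], 0.008], [[0.0003, 0.0254, -0.0147], [0.074, 0.001, -0.002], 0.008], 
 (np.float64(0.5039201152862867), np.float64(0.1953282808389935)) [-3.7991 -0.1314  0.3733]
```

arm_command(
  moves=[
    [[0,0.0054,-0.003],[0.014,0,0],0.008],
    [[0,0.0101,-0.0061],[0.029,0,0],0.008],
    [[0,0.0149,-0.0091],[0.044,0,0],0.008],
    [[0,0.0197,-0.0119],[0.059,0,0],0.008],
    [[0,0.0247,-0.0145],[0.074,0,0],0.008],
  ],
)

```text
time: 14.3
tool_pos: [0.6252, 0.0278, 0.2457]
tool_rot: [3.07, 0.001, 1.508]
contact_force: [-5.2, -0.2, 5.3]
opening: 0.0112
grip_force: 15.0
```

```bash
python3 -c "
from h import *
rows(.66+np.arange(1,6)*.03)"
```

```text
[[0.0003, 0.0053, -0.0019], [0.016, 0.001, -0.002], 0.008], [[0.0004, 0.0102, -0.0047], [0.031, 0.001, -0.002], 0.008], [[0.0004, 0.0152, -0.0072], [0.046, 0.001, -0.002], 0.008], [[0.0004, 0.0202, -0.0096], [0.061, 0.001, -0.002], 0.008], [[0.0004, 0.0254, -0.0118], [0.076, 0.001, -0.002], 0.008], 
 (np.float64(0.6603669292800485), np.float64(0.19549219337139723)) [-5.1916 -0.2412  5.2819]
```

arm_command(
  moves=[
    [[0,0.005,-0.0024],[0.016,0,0],0.008],
    [[0,0.01,-0.0052],[0.031,0,0],0.008],
    [[0,0.015,-0.0077],[0.046,0,0],0.008],
    [[0,0.02,-0.0101],[0.061,0,0],0.008],
    [[0,0.0252,-0.0123],[0.076,0,0],0.008],
  ],
)

```text
time: 14.8
tool_pos: [0.65, 0.0263, 0.2603]
tool_rot: [-3.139, 0.0, 1.508]
contact_force: [-3.9, -0.2, 3.7]
opening: 0.0114
grip_force: 15.0
```

```bash
python3 -c "
from h import *
rows(.81+np.arange(1,6)*.026)"
```

```text
[[0.0004, 0.004, -0.0012], [0.015, 0.0, -0.002], 0.008], [[0.0004, 0.0084, -0.0033], [0.028, 0.0, -0.002], 0.008], [[0.0005, 0.0129, -0.0052], [0.041, 0.0, -0.002], 0.008], [[0.0005, 0.0174, -0.0069], [0.054, 0.0, -0.002], 0.008], [[0.0005, 0.0219, -0.0086], [0.067, 0.0, -0.002], 0.008], 
 (np.float64(0.8136428779430522), np.float64(0.19515855004872354)) [-3.9318 -0.2241  3.7192]
```

arm_command(
  moves=[
    [[0,0.005,-0.0018],[0.015,0,0],0.008],
    [[0,0.0102,-0.0042],[0.03,0,0],0.008],
    [[0,0.0154,-0.0063],[0.045,0,0],0.008],
    [[0,0.0206,-0.0083],[0.06,0,0],0.008],
    [[0,0.0258,-0.01],[0.075,0,0],0.008],
  ],
)

```text
time: 15.3
tool_pos: [0.6763, 0.0248, 0.2706]
tool_rot: [-3.065, 0.0, 1.508]
contact_force: [-2.6, 0.3, 5.6]
opening: 0.011
grip_force: 15.0
```

```bash
python3 -c "
from h import *
import cv2
cv2.imwrite('pics/s7.png',cv2.resize(robot.read_camera('scene')[90:290,240:440,::-1],None,fx=3,fy=3,interpolation=cv2.INTER_CUBIC))
rows([.98,.95,.92,.90,.88,.86,.84])"
```

```text
[[0.0005, 0.0018, -0.0006], [0.014, -0.0, -0.002], 0.008], [[0.0005, -0.0034, 0.0015], [-0.001, -0.0, -0.002], 0.008], [[0.0004, -0.0085, 0.0038], [-0.016, -0.0, -0.002], 0.008], [[0.0004, -0.0119, 0.0053], [-0.026, -0.0, -0.002], 0.008], [[0.0004, -0.0153, 0.007], [-0.036, -0.0, -0.002], 0.008], [[0.0004, -0.0186, 0.0087], [-0.046, -0.0, -0.002], 0.008], [[0.0004, -0.0218, 0.0105], [-0.056, -0.0, -0.002], 0.008], 
 (np.float64(0.9692089961925894), np.float64(0.19462552833311225)) [-3.023   0.6425  8.7496]
```

View pics/s7.png

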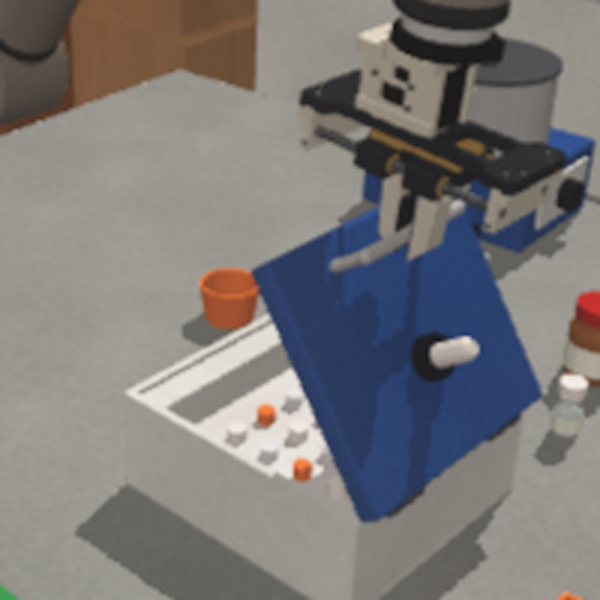

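Bar is between the fingers (crop (425,235)), cover up with its front corner at (255,270). I'll check the angle by that corner while bringing it back.

```bash
cat > ck.py <<'E'
from h import *
def corner(th,u=.21,n=.022,y=-.118):
    H=B0+E_*.185;H[1]+=.002;H[2]=.1
    P=H+E_*(-u*np.cos(th)+n*np.sin(th))+np.array([.057,.9984,0])*y+np.array([0,0,u*np.sin(th)+n*np.cos(th)])
    m=robot.camera_model("scene");c=m["R"]@P+m["t"]
    return np.array([m["fx"]*c[0]/c[2]+m["cx"],m["fy"]*c[1]/c[2]+m["cy"]])
for t in(.88,.92,.96,1.0): print(t,(corner(t)-[240,90])*3)
for t in(.80,.84,.88): print(t,(corner(t)-[240,90])*3)
print("hinge",(corner(.96,u=0)-[240,90])*3)
E
python3 ck.py
```

```text
0.88 [246.2184 267.7313]
0.92 [253.5776 265.5087]
0.96 [261.2097 263.686 ]
1.0 [269.1067 262.2752]
0.8 [232.3461 273.3277]
0.84 [239.1392 270.3418]
0.88 [246.2184 267.7313]
hinge [375.2082 522.1329]
```

arm_command(
  moves=[
    [[0,-0.0034,0.0015],[-0.005,0,0],0.008],
    [[0,-0.007,0.003],[-0.012,0,0],0.008],
    [[0,-0.0102,0.0045],[-0.02,0,0],0.008],
    [[0,-0.0135,0.006],[-0.03,0,0],0.008],
    [[0,-0.0153,0.007],[-0.036,0,0],0.008],
  ],
)

```text
time: 15.85
tool_pos: [0.6605, 0.0257, 0.2644]
tool_rot: [-3.103, 0.0, 1.508]
contact_force: [-1.8, 0.6, 5.5]
opening: 0.0114
grip_force: 15.0
```

```bash
python3 -c "
from h import *
rows([.88,.87,.86,.85,.84,.83])"
```

```text
[[0.0004, 0.001, -0.0005], [0.002, 0.0, -0.002], 0.008], [[0.0004, -0.0007, 0.0003], [-0.003, 0.0, -0.002], 0.008], [[0.0004, -0.0024, 0.0011], [-0.008, 0.0, -0.002], 0.008], [[0.0004, -0.0041, 0.002], [-0.013, 0.0, -0.002], 0.008], [[0.0004, -0.0058, 0.0028], [-0.018, 0.0, -0.002], 0.008], [[0.0004, -0.0074, 0.0037], [-0.023, 0.0, -0.002], 0.008], 
 (np.float64(0.8744052089634673), np.float64(0.1944447501899432)) [-1.7885  0.5797  5.4886]
```

arm_command(
  moves=[
    [[0,-0.002,0.001],[-0.005,0,0],0.008],
    [[0,-0.004,0.002],[-0.012,0,0],0.008],
    [[0,-0.0055,0.0026],[-0.018,0,0],0.008],
    [[0,-0.0055,0.0026],[-0.018,0,0],0.008],
    [[0,-0.0055,0.0026],[-0.018,0,0],0.008],
  ],
)

```text
time: 16.35
tool_pos: [0.6552, 0.026, 0.2619]
tool_rot: [-3.12, 0.0, 1.508]
contact_force: [-3.0, 1.1, 4.9]
opening: 0.0111
grip_force: 15.0
```

```bash
python3 -c "
from h import *
import cv2
cv2.imwrite('pics/s8.png',cv2.resize(robot.read_camera('scene')[90:290,240:440,::-1],None,fx=3,fy=3,interpolation=cv2.INTER_CUBIC))
cv2.imwrite('pics/t8.png',robot.read_camera('top')[:,:,::-1])
print(theta(),robot.observe())"
```

```text
(np.float64(0.8431848052608928), np.float64(0.19434035744644623)) {'time': 16.45, 'qpos': array([-0.0768,  0.5885,  1.0285, -0.0006,  1.5457, -0.0141]), 'qvel': array([ 0.0001,  0.0006, -0.002 ,  0.0002,  0.0011,  0.0005]), 'joint_efforts': array([ -0.7002, -53.032 , -24.9196,  -0.1412,  -0.6475,   0.0158]), 'tool_pos': array([0.6553, 0.026 , 0.2619]), 'tool_rot': array([-3.1205,  0.0003,  1.5081]), 'contact_force': array([-3.8576,  1.5125,  6.4188]), 'torque': array([ 0.0866,  0.2694, -0.0159]), 'grip_force': 15.001593679189682, 'opening': 0.01143134186984997}
```

View pics/s8.png

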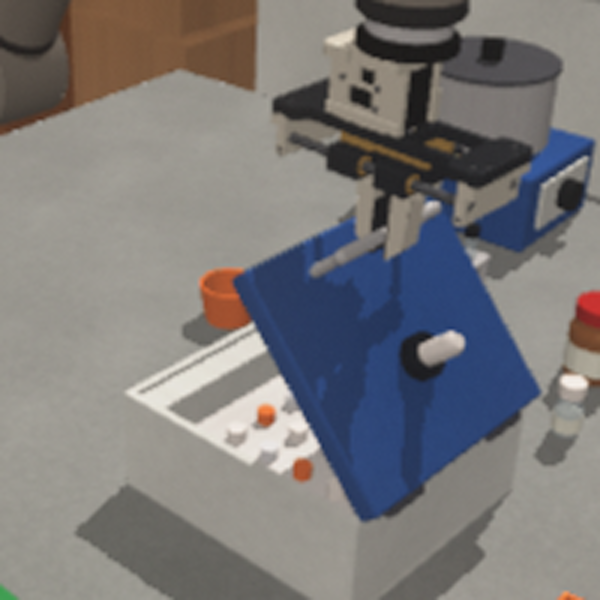

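The cover is held at about 0.84–0.85 rad (corner at (237,278)), and the bar is still between the fingers. Handing in.

```bash
python3 -c "
from cell import robot
print(robot.hand_in())"
```

```text
the job is handed in; nothing more can be done
None
```

The tape roll lies flat, same side up, near the middle of the green mat; the cover went to about 0.97 rad, just past balance, and is now held in the fingers at about 0.84 rad, just below it, and the job is handed in.

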